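Gauge a guitar bridge's wing, then hold the bridge end-on to the inspection camera

TASK

A classical guitar bridge lies under the dial gauge: push the gauge's top knob fully down to its stop so that the foot measures the bridge's thin wing, wait half a second there, and let the gauge spring back up without having shifted the bridge. Then draw the bridge out from under the gauge and hold it up to the inspection camera, top side up, not touching anything else: the lens, which looks slantwise downward, must look straight along the bridge's length, with the bridge's nearer end in the middle of the view, 90 mm in front of the lens. Finish while still holding it there steadily; leave the camera and the other things on the bench alone.

Things in the scene. Friction and masses are not known exactly. Their poses are not given: they have to be found in the camera images.
- bridge: Dark wooden guitar bridge, 190 (x) x 28 (y) mm, 35 g. The middle 82 mm is a raised, parallel-sided block 10 mm high; the two end wings are 5 mm thick. Origin: centre of the flat underside; z out of the top side. Starts top up on the gauge's granite base, +x wing under the foot, length along the gauge's x (within 3 degrees), its middle 66 to 82 mm in front of the foot.
- bridge_end_a (a point): centre of the bridge's +x end face, 95 mm from the middle, 2.5 mm above the underside
- bridge_end_b (a point): centre of the bridge's -x end face, the same on the other side
- gauge: Fixed bench gauge: grey granite base 250 (x) x 150 (y) x 40 mm high; origin at the centre of its underside, front = -x. Column near the back edge, top at 250 mm; grey arm at 193 to 227 mm guides a vertical slide at x = +25 mm carrying a round dial (56 mm across, bottom at 115 mm; its face, the front-most part but the knob, 12 mm in front of the slide's axis), a thin stem and the foot.
- gauge_slide (a joint): the gauge's slide in m: 0 is up (where a spring holds it, pushing up with about 3 N, 6 N when down), 0.030 is fully down at its stop; it springs back by itself when let go
- gauge_knob (a point): centre of the top face of the black mushroom knob (38 mm across) on top of the slide, 277 mm above the bench when up; press it straight down 30 mm
- gauge_foot (a joint): how far the light sprung foot (10 mm across, 1 to 1.6 N) is pushed back into the slide, in m; with the slide fully down it reads the thickness under the foot: 0 on bare granite, 0.005 on a wing, 0.010 on the middle block
- gauge_tip (a point): centre of the underside of the foot, 30 mm above the granite when the slide is up
- camera_stand: Fixed stand of the inspection camera: steel foot 200 x 140 mm, a 22 mm post 400 mm high with a clamp carrying the camera at a height that differs from day to day. Origin at the bench, below the camera, 100 mm in front (-x) of the post. The camera looks towards the stand's -x.
- camera: The inspection camera: square silver housing with a black lens barrel and ring light 60 mm across. Origin in the middle of the housing, on the optical axis. The lens looks along the camera's -x, always 0.35 rad (20 degrees) below level; y is level; z is up, leaning 20 degrees.
- lens (a point): centre of the front glass, 70 mm from the camera's origin along -x; axes as the camera's
- focus (a point): point on the optical axis 90 mm in front of the front glass, where the bridge's nearer end belongs; axes as the camera's: the held bridge lies on the far side of it, along -x
- blank: plain rectangular wooden bar 195 x 34 x 14 mm lying flat on the bench (an unworked bridge blank); bystander, leave alone. Origin at the centre of its underside.
- neck_block: upright wooden block 70 x 70 x 100 mm with a slot down one face; bystander, leave alone. Origin at the centre of its underside.
- peg_1: small wooden spring peg 75 x 15 x 10 mm lying on the bench; bystander, leave alone. Origin at the centre of its underside.
- peg_2: second small wooden peg, the same; bystander, leave alone. Origin at the centre of its underside.
- glue_bottle: glue bottle with a nozzle, 54 mm diameter, 172 mm tall, standing; bystander, leave alone. Origin at the centre of its underside.
- chisel: chisel, 250 mm long, lying on the bench; bystander, leave alone. Origin at the centre of its underside.
- square: small steel try square, 100 x 160 mm, lying on the bench; bystander, leave alone. Origin at the centre of its underside.

How it is judged:
On the way, in this order (a step that is already met when the one before it is completed fails the run):
1. the gauge is fully down with its foot on a wing of the bridge, reading the wing's thickness, the bridge not shifted (value of joint gauge_slide above 0.028 m and value of joint gauge_foot between 0.0035 and 0.0065 m and (x of gauge_tip in the frame of bridge between 0.041 and 0.097 m or x of gauge_tip in the frame of bridge between -0.097 and -0.041 m) and distance of bridge from where it was at the start of the episode below 0.012 m), for 0.3 s.
2. the gauge has sprung back up, the bridge still lying where it was (value of joint gauge_slide below 0.003 m and distance of bridge from where it was at the start of the episode below 0.02 m), for 0.1 s.
At the end, for the whole second after the job is handed in: The bridge is held still in the air by the fingers alone, top side up, one end within 20 mm of the focus point and the rest of it beyond, away from the lens; its length within 0.17 rad of the optical axis and not rolled more than 0.17 rad; the gauge is up. It keeps so through the last second (distance between any of bridge_end_a, bridge_end_b and focus below 0.02 m and x of bridge in the frame of focus below -0.07 m and angle between the x axis of bridge and the x axis of camera, either way round below 0.17 rad and angle between the y axis of bridge and the y axis of camera, either way round below 0.17 rad and angle between bridge's own z axis and vertical below 0.7 rad and height (world z) of bridge above 0.1 m and contact force between the fingers and bridge above 1 N and contact force between bridge and camera_stand below 0.1 N and contact force between bridge and gauge below 0.1 N and contact force between bridge and neck_block below 0.1 N and linear speed of bridge below 0.02 m/s and angular speed of bridge below 0.2 rad/s and value of joint gauge_slide below 0.003 m); the arm keeps its last pose, push and grip.
It fails at once if the camera or its stand is knocked (contact force between any of the fingers, the arm, bridge and camera_stand above 3 N).
It fails at once if a bystander on the bench is moved by more than 25 mm (distance of any of blank, neck_block, peg_1, peg_2, glue_bottle, chisel, square from where it was at the start of the episode above 0.025 m).
It also fails if it takes over 48 s, if anything falls off the work surface, if the arm or the gripper's body presses on something with over 40 N, if the wrist force passes 120 N, or if a joint passes its speed limit or range.

ROBOT

A 7-joint arm with a two-finger parallel gripper is mounted at the origin on the work surface. World frame = base frame: x ahead of the robot, y to its left, z up, the work surface at z = 0. Lengths are in m, angles in rad, forces in N, time in s.
With the tool pointing down it reaches from about 0.425 to 0.925 m from the base axis. Payload 6.8 kg.
Tool frame: the origin (TCP) lies on the mounting face of the last link; the fingertips stand 173 mm ahead of it and the grasp point (between the pads) lies manip.tcp_to_grasp ahead of it (manip.tcp_to_grasp is the distance from the TCP to the grasp point, in m); z points along the fingers, y is the line along which they close (so a half turn about z gives the same grasp; the last joint's range is limited). The gripper opens to 85 mm and grips with 20 to 120 N. Pads are 22 mm wide; open, the fingers measure 114 mm over their backs; the gripper's body (76 mm by 85 mm) begins 54 mm behind the grasp point. The pads swing forward as they close: fully open they stand 13 mm farther back than shut.
Start: joints at [1.228, 0.477, 0.022, 1.555, -0.011, 1.109, -0.083], TCP at [0.157, -0.656, 0.405] pointing down, gripper open.
Joint ranges: [-2.96, 2.96], [-0.34, 2.1], [-1.41, 1.46], [0.24, 2.44], [-1.37, 4.51], [0.17, 1.92], [-2.96, 2.96]. Speed limits (rad/s): [2.39, 2.39, 3.14, 3.14, 3.14, 3.14, 3.14].

INTERFACE

Orientations are given as a rotation vector (axis times angle).
In Python, from station import manip gives the robot as it stands.
- The arm moves only by the tool send_path, called after ">>>" as name(argument=value, ...) on one line, values as JSON. Schema: {"type":"object","properties":{"motion":{"type":"object","properties":{"deltas":{"type":"array","items":{"type":"array","items":{"type":"number"},"minItems":7,"maxItems":7},"minItems":1,"maxItems":20}},"additionalProperties":false,"required":["deltas"]},"squeeze":{"type":"number"},"only":{"type":"string"},"quiet":{"type":"boolean"},"lines":{"type":"string"}},"required":["motion"],"additionalProperties":false}. motion is an object whose key "deltas" holds a list of rows, 1 to 20 of them, each of 7 numbers: the finger opening in m, then dx, dy, dz in shares of the most that a row can go, 1 being 50 mm, then a rotation vector rx, ry, rz in units of 0.2 rad; each row shifts and turns the commanded pose from where the row before left it, along the tool's axes as they then stand; what a row does not reach is not made up. A row lasts 1/10 s, in which the tool goes at most 0.05 m and 0.15 rad, less where a joint would pass 70% of its speed; a pose out of reach is approached as far as the arm can. The fingers move at their own pace and stop on an object; squeeze is the grip in N (left out, the last holds). Time passes only in rows, so rows that do not move let the fingers close. The tool returns the time, the measured TCP pose, the force, the opening and the grip force at its end. only (a regular expression) keeps the lines of the reply that match it, lines (a string "A,B") keeps lines A to B, and quiet returns only ok. Input that does not fit is refused with a message, and nothing moves.
- manip.read_state(): the state, without advancing time (a new reading comes with each control period).
- manip.camera(name): name is "scene" or "top" or "wrist"; returns a dict with "pixels" (400x640x3 uint8, red, green, blue), "mtx" (3x3 intrinsics, pixels), "T" (4x4, takes a point from camera to world coordinates). Camera axes: x right, y down, z forward; pixel columns grow to the right and rows downward; lengths in m; the calibration is good to about 2 mm. A picture is of the moment at which its call begins. There is no depth.
- manip.close_job(): hands the job in; it is judged then, once.
The state is a dict: "t": time; "qpos": joint angles; "qd": joint speeds; "joint_torque": joint torques, N m; "tool_pos": TCP position; "tcp_rot": TCP orientation; "contact_force": force on the tool from outside, world axes, zero at the start; "wrist_torque": the same for the moment, N m; "width": finger opening in m; "grip_force": force on a finger pad.
Only numpy, scipy, OpenCV 4.12 (cv2) and the standard library are available. Lean on these libraries where they do the work, as an engineer would, in place of code of your own. Each camera call takes 0.05 s, during which the arm holds its last target. There are 200 camera calls.

## Working session

There is one attempt and no reset: what is moved stays moved. The work goes in short steps, Python scripts to look and compute and a tool call to move; the robot and the scene stay as the last step left them, time stands still between calls to the robot, and variables do not carry over. Pictures are saved under pics/ and viewed, at most 10 in all, crops included, and the job is handed in when it is done.

```bash
ls; mkdir -p pics
```

Run:
```python
from station import manip
import cv2,numpy as np
np.set_printoptions(precision=4,suppress=True)
s=manip.read_state();print(s);print(manip.tcp_to_grasp)
for n in("scene","top"):
    c=manip.camera(n);cv2.imwrite(f"pics/{n}0.png",c["pixels"][:,:,::-1]);np.savez(f"{n}0.npz",**c);print(n,c["mtx"],c["T"])
```

```text
pics
station.py
{'t': 0.0, 'qpos': array([ 1.2279,  0.4778,  0.0223,  1.5564, -0.0115,  1.1093, -0.0831]), 'qd': array([ 0.0018, -0.0001,  0.0003,  0.    ,  0.0007,  0.0002, -0.0005]), 'joint_torque': array([  0.0003, -59.6443,   1.6082, -28.1198,   0.0127,   0.0094,
        -0.    ]), 'tool_pos': array([ 0.157 , -0.6562,  0.4037]), 'tcp_rot': array([-3.1182, -0.3679,  0.0006]), 'contact_force': array([-0.0435, -0.0094,  0.925 ]), 'wrist_torque': array([-0.0399,  0.0279, -0.0159]), 'grip_force': 0.0, 'width': 0.08592820170325635}
0.1547
scene [[400.8786   0.     314.7678]
 [  0.     400.8786 197.5293]
 [  0.       0.       1.    ]] [[-0.8838  0.3041 -0.3555  0.9687]
 [ 0.4675  0.5999 -0.6492  0.6939]
 [ 0.0159 -0.74   -0.6724  0.9199]
 [ 0.      0.      0.      1.    ]]
top [[421.5799   0.     313.776 ]
 [  0.     421.5799 199.7381]
 [  0.       0.       1.    ]] [[ 0.0121 -0.9839  0.1783  0.3354]
 [-0.9999 -0.0102  0.012  -0.0384]
 [-0.01   -0.1784 -0.9839  1.4339]
 [ 0.      0.      0.      1.    ]]
```

View pics/scene0.png

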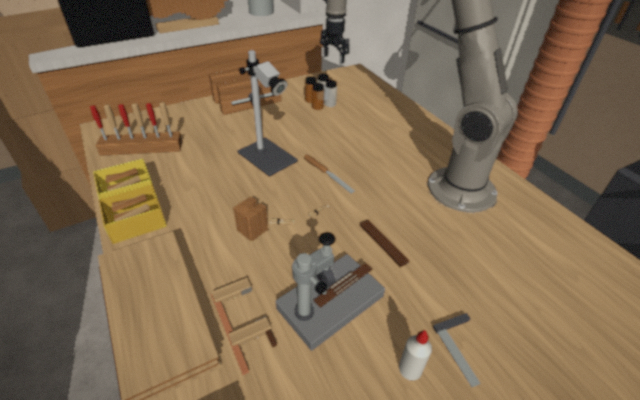

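View pics/top0.png

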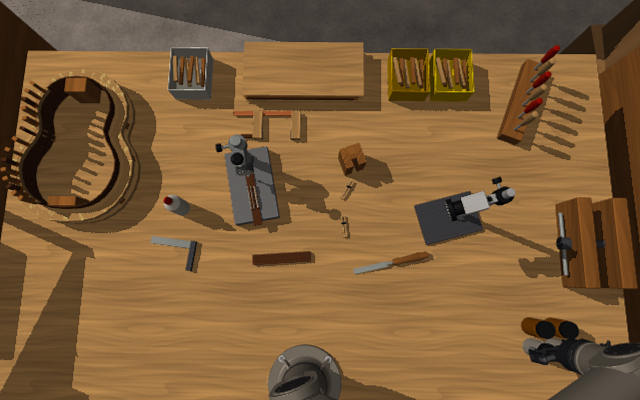

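Run:
```python
import cv2,numpy as np
S=cv2.imread("pics/scene0.png");T=cv2.imread("pics/top0.png")
def t(I,c,r,w,h,k):
    J=cv2.resize(I[r:r+h,c:c+w],None,fx=k,fy=k,interpolation=cv2.INTER_CUBIC)
    for i in range(0,w,20): cv2.putText(J,str(c+i),(i*k,8),0,.3,(0,0,255)); cv2.line(J,(i*k,0),(i*k,h*k),(0,0,255) if 0 else (200,200,0),1) if 0 else None
    for i in range(0,h,20): cv2.putText(J,str(r+i),(0,i*k+4),0,.3,(0,255,255))
    P=np.zeros((300,400,3),np.uint8);J=J[:300,:400];P[:J.shape[0],:J.shape[1]]=J;return P
a=t(T,205,130,133,100,3);b=t(S,265,228,133,120,3)
c=t(T,410,165,133,100,3);d=t(S,230,40,100,140,2)
d=t(S,225,40,133,75,4)
cv2.imwrite("pics/m1.png",np.vstack([np.hstack([a,b]),np.hstack([c,d])]))
```

```text
(no output)
```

View pics/m1.png

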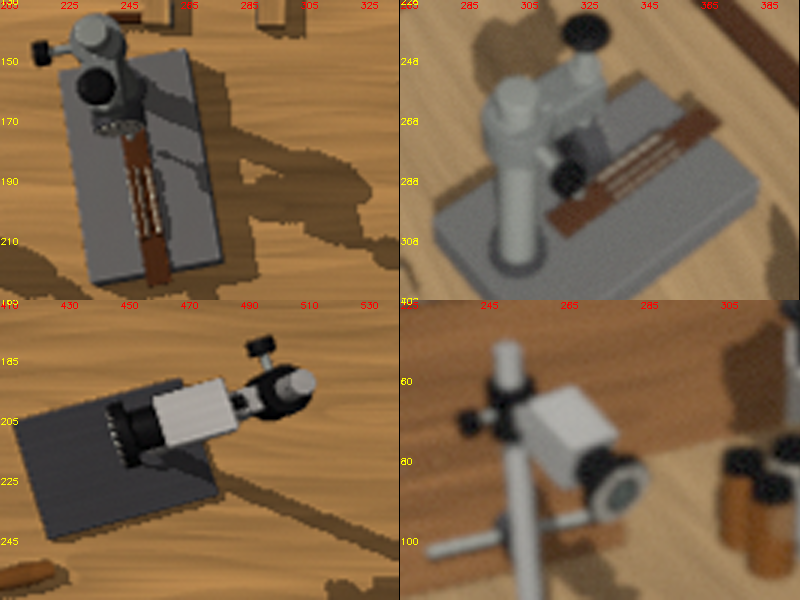

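Create h.py:
```python
import numpy as np,cv2
np.set_printoptions(precision=4,suppress=True)
def ray(c,u,v):
    d=np.linalg.inv(c["mtx"])@[u,v,1];R=c["T"][:3,:3];return c["T"][:3,3],R@d/np.linalg.norm(d)
def plane(c,u,v,z):
    o,d=ray(c,u,v);return o+d*(z-o[2])/d[2]
def tri(c1,p1,c2,p2):
    o1,d1=ray(c1,*p1);o2,d2=ray(c2,*p2)
    s=np.linalg.lstsq(np.c_[d1,-d2],o2-o1,rcond=None)[0];a=o1+s[0]*d1;b=o2+s[1]*d2
    return (a+b)/2,np.linalg.norm(a-b)
```

Run:
```python
from h import *
T=dict(np.load("top0.npz"));S=dict(np.load("scene0.npz"))
def blob(c,f,x0,y0,x1,y1):
    m=np.zeros((400,640),np.uint8);p=c["pixels"].astype(int);m[y0:y1,x0:x1]=(f(p)[y0:y1,x0:x1])*255
    n,l,st,ce=cv2.connectedComponentsWithStats(m);k=1+np.argmax(st[1:,4]);return (l==k).astype(np.uint8),st[k],ce[k]
dark=lambda p:p.max(2)<60
m,st,kt=blob(T,dark,228,148,246,168);print("knob top",st,kt)
m,st,ks=blob(S,dark,316,230,338,246);print("knob scene",st,ks)
print(tri(T,kt,S,ks),plane(T,*kt,.275),plane(S,*ks,.275))
# granite corners
g=[plane(T,u,v,.04) for u,v in[(267.3,146.7),(279,217.3),(236.7,224.3),(225,154)]]
g=np.array(g);print(g,[np.linalg.norm(g[i]-g[(i+1)%4]) for i in range(4)],"centre",g.mean(0))
print("yaw",[np.degrees(np.arctan2(*(a-b)[[1,0]])) for a,b in((g[0],g[1]),(g[3],g[2]))])
brown=lambda p:(p[:,:,0]>1.5*p[:,:,2])&(p[:,:,0]<150)&(p[:,:,0]>40)
for n,c,box in(("top",T,(236,165,265,230)),("scene",S,(312,260,375,310))):
    m,st,ce=blob(c,lambda p:(p[:,:,0]>1.35*p[:,:,2])&(p[:,:,0]<125),*box)
    m=cv2.morphologyEx(m,cv2.MORPH_CLOSE,np.ones((5,5)))
    cnt=max(cv2.findContours(m,0,2)[0],key=len)[:,0]
    P=np.array([plane(c,u,v,.0455)[:2] for u,v in cnt]);r=cv2.minAreaRect((P*1000).astype(np.float32));print(n,st,r,"\n",cv2.boxPoints(r))
# stand
f=np.array([plane(T,u,v,.0) for u,v in[(415,205.3+0),(427,245),(482,230),(471,191.5)]]);print("foot",f,[np.linalg.norm(f[i]-f[(i+1)%4]) for i in range(4)])
pt=plane(T,511.3-2,193.3,.4);print("post",pt)
for p in((280.5,88),):
    o,d=ray(S,*p);print("lens ray",o,d)
```

```text
knob top [231 148  15  20 186] [238.7043 158.3387]
knob scene [319 233  16  12 145] [326.3241 238.4828]
(array([0.6643, 0.1928, 0.2685]), np.float64(0.0014997059324633217)) [0.6631 0.1911 0.275 ] [0.6668 0.1983 0.275 ]
[[0.7719 0.1408 0.04  ]
 [0.5272 0.0939 0.04  ]
 [0.5022 0.2343 0.04  ]
 [0.7445 0.2855 0.04  ]] [np.float64(0.2491402428874749), np.float64(0.14261863571766206), np.float64(0.24767393138865387), np.float64(0.14722398678443072)] centre [0.6365 0.1886 0.04  ]
yaw [np.float64(10.850728715139429), np.float64(11.91884345681455)]
top [236 172  29  58 560] ((581.170166015625, 177.470947265625), (93.13976287841797, 193.70082092285156), 82.36487579345703) 
 [[478.9909 144.1819]
 [670.9745 118.446 ]
 [683.3494 210.76  ]
 [491.3658 236.4959]]
scene [314 260  58  47 633] ((594.9953002929688, 181.5606689453125), (190.27809143066406, 49.11747360229492), 18.905271530151367) 
 [[497.0313 173.9691]
 [512.9456 127.5013]
 [692.9593 189.1522]
 [677.045  235.6201]]
foot [[ 0.5794 -0.3695  0.    ]
 [ 0.4436 -0.4058  0.    ]
 [ 0.4966 -0.594   0.    ]
 [ 0.6298 -0.564   0.    ]] [np.float64(0.14052572634532623), np.float64(0.19556595643018113), np.float64(0.13650995815818714), np.float64(0.2009732904007356)]
post [ 0.5441 -0.5121  0.4   ]
lens ray [0.9687 0.6939 0.9199] [-0.349  -0.8202 -0.4533]
```

Run:
```python
from h import *
T=dict(np.load("top0.npz"));S=dict(np.load("scene0.npz"))
print("post scene",plane(S,252,50,.4),"base",plane(S,261.5,150,.01))
print("ring",tri(T,(450.5,210),S,(280.5,88)))
for n,p in(("top",(451,210)),("top",(448,210))):
    for z in(.3,.34,.38):print(z,plane(T,*p,z),plane(S,280.5,88,z))
# housing top corners top-view (near lens pair / rear pair), scene same
ft=[(410+155/3,165+95/3),(410+167/3,165+147/3),(410+222/3,165+78/3),(410+237/3,165+125/3)]
for p in ft: print([plane(T,*p,z)[:2] for z in(.34,.40)])
b=[plane(T,u,v,.045) for u,v in((258,225),(250,175))];print("bridge",b,np.degrees(np.arctan2(*(b[1]-b[0])[[1,0]])))
b=[plane(S,(685+720-800)/6+265,228+115/3,.045),plane(S,(548+567-800)/6+265,228+226/3,.045)];print(b,np.degrees(np.arctan2(*(b[1]-b[0])[[1,0]])),np.linalg.norm(b[0]-b[1]))
print([plane(S,265+x/3,228+y/3,.04) for x,y in((645-400,80),(757-400,183),(437-400,218))])
```

```text
post scene [ 0.5438 -0.5243  0.4   ] base [ 0.5436 -0.5195  0.01  ]
ring (array([ 0.5108, -0.3872,  0.3235]), np.float64(0.004250654489116079))
0.3 [ 0.5164 -0.3972  0.3   ] [ 0.4915 -0.4276  0.3   ]
0.34 [ 0.5101 -0.3846  0.34  ] [ 0.5223 -0.3552  0.34  ]
0.38 [ 0.5037 -0.3719  0.38  ] [ 0.5531 -0.2828  0.38  ]
0.3 [ 0.5164 -0.3891  0.3   ] [ 0.4915 -0.4276  0.3   ]
0.34 [ 0.51   -0.3767  0.34  ] [ 0.5223 -0.3552  0.34  ]
0.38 [ 0.5036 -0.3644  0.38  ] [ 0.5531 -0.2828  0.38  ]
[array([ 0.5459, -0.4142]), array([ 0.5343, -0.3936])]
[array([ 0.4999, -0.4223]), array([ 0.4909, -0.4012])]
[array([ 0.5617, -0.4736]), array([ 0.5493, -0.4497])]
[array([ 0.5199, -0.4841]), array([ 0.5098, -0.4597])]
bridge [array([0.5   , 0.1624, 0.045 ]), array([0.6701, 0.1957, 0.045 ])] 11.063393332181366
[array([0.5124, 0.1599, 0.045 ]), array([0.6851, 0.2021, 0.045 ])] 13.736037244118277 0.17777891932006656
[array([0.5353, 0.0974, 0.04  ]), array([0.5083, 0.241 , 0.04  ]), array([0.7704, 0.1456, 0.04  ])]
```

The manual's scale: shifts go in shares of 50 mm and turns go in units of 0.2 rad. Converting my numbers, -0.045 m is -0.9, 0.0344 m is 0.688.

>>> send_path(motion={"deltas":[[0,0,0,-0.9,0,0,0],[0,0,0,-0.9,0,0,0],[0,0.688,-0.704,-0.04,0,0,0],[0,0.688,-0.704,-0.04,0,0,0],[0,0.688,-0.704,-0.04,0,0,0],[0,0.688,-0.704,-0.04,0,0,0],[0,0.688,-0.704,-0.04,0,0,0],[0,0.688,-0.704,-0.04,0,0,0],[0,0.688,-0.704,-0.04,0,0,0],[0,0.688,-0.704,-0.04,0,0,0]]}, squeeze=30)

```text
t: 1.1
tool_pos: [0.3596, -0.3166, 0.5106]
tcp_rot: [3.12, 0.368, -0.0]
contact_force: [0.6, -0.4, 0.0]
width: -0.0001
grip_force: 0.0
```

Run:
```python
from h import *
from station import manip
c=manip.camera("wrist");cv2.imwrite("pics/w1.png",c["pixels"][:,:,::-1]);np.savez("w1.npz",**c);print(c["mtx"],c["T"]);s=manip.read_state();print(s["qpos"],s["tool_pos"],s["tcp_rot"],s["width"])
```

```text
[[313.7641   0.     314.1967]
 [  0.     313.7641 199.0912]
 [  0.       0.       1.    ]] [[ 0.2322 -0.9347 -0.2691  0.4282]
 [-0.9727 -0.2231 -0.0643 -0.3009]
 [ 0.0001  0.2767 -0.961   0.4807]
 [ 0.      0.      0.      1.    ]]
[ 0.7873  0.0686 -0.2242  1.8545  0.0121  1.2198 -0.7658] [ 0.3645 -0.3092  0.5112] [-3.1153 -0.3843 -0.0044] 0.0004877002855861437
```

Create w.py:
```python
import sys
from h import *
from station import manip
n=sys.argv[1];cam=sys.argv[2] if len(sys.argv)>2 else "wrist"
c=manip.camera(cam);cv2.imwrite(f"pics/{n}.png",c["pixels"][:,:,::-1]);np.savez(f"{n}.npz",**c);s=manip.read_state();print(s["t"],s["tool_pos"],s["tcp_rot"],s["qpos"])
```

```text
(no output)
```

>>> send_path(motion={"deltas":[[0,0,-0.2,-1,0,0,0],[0,0,-0.2,-1,0,0,0],[0,0,0,-0.8,0,0,0],[0,0,0,0,0,0,0]]})

```text
t: 1.55
tool_pos: [0.3548, -0.2993, 0.6545]
tcp_rot: [3.113, 0.368, 0.011]
contact_force: [1.1, -0.4, -0.2]
width: -0.0002
grip_force: 0.0
```

```bash
python3 w.py w2
```

```text
1.6 [ 0.3546 -0.2995  0.6512] [3.1163 0.3676 0.0059] [ 0.7844 -0.0114 -0.2134  1.6329 -0.002   1.5146 -0.7649]
```

>>> send_path(motion={"deltas":[[0,0.4,-0.9,0,0,0,0],[0,0.4,-0.9,0,0,0,0],[0,0,0,0,0,0,0]]})

```text
t: 1.9
tool_pos: [0.3739, -0.1967, 0.6478]
tcp_rot: [-3.116, -0.383, 0.001]
contact_force: [-0.1, -0.2, 0.6]
width: -0.0
grip_force: 0.0
```

```bash
python3 w.py w3
python3 -c "
import cv2,numpy as np
cv2.imwrite('pics/m2.png',cv2.resize(np.vstack([cv2.imread('pics/w2.png')[:300],cv2.imread('pics/w3.png')[:300]]),(640,600)))"
```

```text
1.95 [ 0.3731 -0.2     0.6476] [-3.1182 -0.3771  0.0025] [ 0.6974 -0.0805 -0.3194  1.7038 -0.0251  1.516  -0.9497]
```

View pics/m2.png

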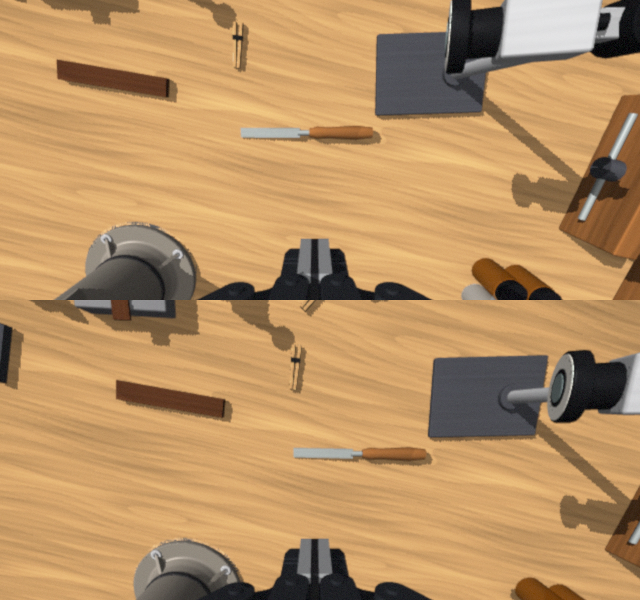

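Run:
```python
from h import *
L=lambda n:dict(np.load(n+".npz"))
a,b,S,T=L("w2"),L("w3"),L("scene0"),L("top0")
pa,pb,ps,pt=(455,38),(560.5,87),(280.5,88),(450,210)
print(tri(a,pa,b,pb),tri(a,pa,S,ps),tri(b,pb,S,ps))
def multi(l):
    A=[];B=[]
    for c,p in l:
        o,d=ray(c,*p);M=np.eye(3)-np.outer(d,d);A.append(M);B.append(M@o)
    x=np.linalg.lstsq(np.vstack(A),np.hstack(B),rcond=None)[0]
    return x,[np.linalg.norm(m@x-q) for m,q in zip(A,B)]
print(multi([(a,pa),(b,pb),(S,ps)]))
# foot corners in w3/w2 at z~.01, post base
f=np.array([plane(b,u,v-300,.01) for u,v in((434,359),(547,355),(536,437),(429,438))]);print(f,[np.linalg.norm(f[i]-f[(i+1)%4]) for i in range(4)],np.degrees([np.arctan2(*(f[i]-f[j])[[1,0]]) for i,j in((0,1),(3,2))]))
print("postbase",plane(b,508,99,.01),plane(a,452,76,.01))
# housing top edges direction in w2: (502,0)...(505,55)-(600,50)
for z in(.34,.37):print(plane(a,505,55,z),plane(a,600,50,z))
# gauge front corner
```

```text
(array([ 0.5162, -0.3963,  0.3098]), np.float64(0.0007188288018619133)) (array([ 0.5103, -0.3898,  0.3229]), np.float64(0.005680997962250107)) (array([ 0.5111, -0.3841,  0.3252]), np.float64(0.002730671800283628))
(array([ 0.5113, -0.3884,  0.3232]), [np.float64(0.0031887330531539517), np.float64(0.00204680178559949), np.float64(0.0030033754521429402)])
[[ 0.5763 -0.3661  0.01  ]
 [ 0.631  -0.5587  0.01  ]
 [ 0.4938 -0.6017  0.01  ]
 [ 0.4427 -0.4047  0.01  ]] [np.float64(0.20022236893672482), np.float64(0.14381540935590484), np.float64(0.2035063004719635), np.float64(0.13906256418318774)] [105.8549 104.5308]
postbase [ 0.545  -0.5219  0.01  ] [ 0.5439 -0.5205  0.01  ]
[ 0.5053 -0.4311  0.34  ] [ 0.5276 -0.5073  0.34  ]
[ 0.4967 -0.4156  0.37  ] [ 0.5166 -0.4838  0.37  ]
```

>>> send_path(motion={"deltas":[[0,0.68,-0.566,0.2,0,0,0],[0,0.68,-0.566,0.2,0,0,0],[0,0.68,-0.566,0.2,0,0,0],[0,0.68,-0.566,0.2,0,0,0],[0,0.68,-0.566,0.2,0,0,0],[0,0,0,0,0,0,0]]})

```text
t: 2.55
tool_pos: [0.5069, -0.0219, 0.5954]
tcp_rot: [-3.115, -0.378, 0.006]
contact_force: [-0.5, 0.2, 1.2]
width: -0.0
grip_force: 0.0
```

```bash
python3 w.py w4
```

```text
2.6 [ 0.5061 -0.0246  0.5961] [-3.1173 -0.3736  0.0065] [ 0.4481  0.1094 -0.5698  1.6362  0.0576  1.4176 -1.4602]
```

>>> send_path(motion={"deltas":[[0,0.68,-0.566,0.36,0,0,0],[0,0.68,-0.566,0.36,0,0,0],[0,0.68,-0.566,0.36,0,0,0],[0,0.68,-0.566,0.36,0,0,0],[0,0.68,-0.566,0.36,0,0,0],[0,0.68,-0.566,0.36,0,0,0],[0,0,0,0,0,0,0],[0,0,0,0,0,0,0]]})

```text
t: 3.4
tool_pos: [0.6647, 0.1857, 0.4883]
tcp_rot: [3.118, 0.367, -0.006]
contact_force: [0.4, -0.8, 0.6]
width: 0.0003
grip_force: 0.0
```

```bash
python3 w.py t5 top;python3 w.py s5 scene
python3 -c "
import cv2,numpy as np
r=lambda n,x,y:cv2.resize(cv2.imread('pics/'+n+'.png')[y:y+100,x:x+134],(400,300))
cv2.imwrite('pics/m3.png',np.vstack([np.hstack([r('t5',200,110),r('s5',265,200)]),cv2.resize(cv2.imread('pics/w4.png'),(480,300))[:,:] if 0 else cv2.copyMakeBorder(cv2.resize(cv2.imread('pics/w4.png'),(480,300)),0,0,0,320,0)]))"
```

```text
3.45 [0.6645 0.1849 0.4897] [ 3.1185  0.3643 -0.0023] [ 0.0409  0.5146 -0.618   1.3762  0.2981  1.3458 -1.9205]
3.5 [0.6644 0.1846 0.4908] [3.1187 0.3632 0.0001] [ 0.0416  0.5132 -0.6183  1.376   0.298   1.3458 -1.9207]
```

View pics/m3.png

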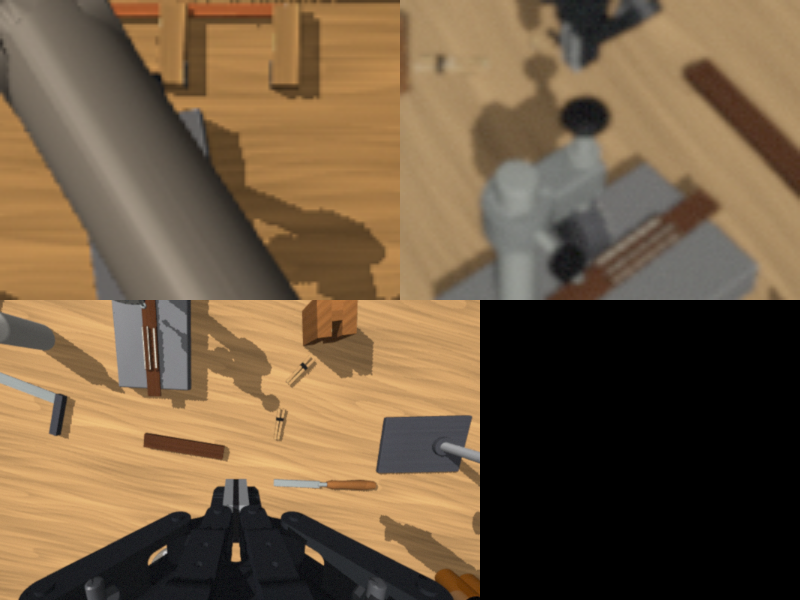

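Run:
```python
from h import *
b=dict(np.load("w4.npz"))
p=[plane(b,u/.75,(v-300)/.75,.045) for u,v in((153.5,395),(150,303))];print(p,np.degrees(np.arctan2(*(p[1]-p[0])[[1,0]])))
g=[plane(b,u/.75,(v-300)/.75,.04) for u,v in((120,387),(189,388))];print(g)
```

```text
[array([0.5034, 0.1618, 0.045 ]), array([0.6761, 0.1938, 0.045 ])] 10.472676158662257
[array([0.5021, 0.2363, 0.04  ]), array([0.5358, 0.0909, 0.04  ])]
```

>>> send_path(motion={"deltas":[[0,0,-0.156,0.24,0,0,0],[0,0,0,0.24,0,0,0],[0,0,0,0.2,0,0,0],[0,0,0,0.12,0,0,0],[0,0,0,0.12,0,0,0],[0,0,0,0.12,0,0,0],[0,0,0,0,0,0,0]]})

```text
t: 4.2
tool_pos: [0.6621, 0.1943, 0.4383]
tcp_rot: [3.119, 0.367, -0.001]
contact_force: [-2.2, -2.7, 4.5]
width: 0.0003
grip_force: 1.9
```

>>> send_path(motion={"deltas":[[0,0,0,0.12,0,0,0],[0,0,0,0.12,0,0,0],[0,0,0,0.1,0,0,0],[0,0,0,0.06,0,0,0],[0,0,0,0,0,0,0]]})

```text
t: 4.7
tool_pos: [0.6623, 0.1946, 0.4206]
tcp_rot: [3.12, 0.367, 0.003]
contact_force: [-3.4, -2.4, 9.9]
width: -0.0001
grip_force: 4.8
```

```bash
python3 w.py s6 scene; python3 -c "
from station import manip
print(manip.read_state()['contact_force'])"
```

```text
4.75 [0.6623 0.1946 0.4206] [3.1198 0.3671 0.0028] [ 0.0273  0.5606 -0.6097  1.4642  0.3313  1.219  -1.961 ]
[-3.66872044 -1.92491946 10.25317633]
```

To row units: 0.003 m is 0.06.

>>> send_path(motion={"deltas":[[0,0,0,0.06,0,0,0],[0,0,0,0,0,0,0],[0,0,0,0,0,0,0],[0,0,0,0,0,0,0],[0,0,0,0,0,0,0],[0,0,0,0,0,0,0],[0,0,0,0,0,0,0]]})

```text
t: 5.45
tool_pos: [0.6621, 0.1947, 0.4204]
tcp_rot: [3.119, 0.367, 0.005]
contact_force: [-9.2, -6.7, 22.9]
width: 0.0001
grip_force: 11.4
```

```bash
python3 -c "
from station import manip
print(manip.read_state()['tool_pos'])"
```

```text
[0.66206394 0.19467471 0.42044103]
```

To row units: -0.0312 m is -0.624, -0.02 m is -0.4.

>>> send_path(motion={"deltas":[[0,0,0,-0.3,0,0,0],[0,0,0,-0.4,0,0,0],[0,0,0,-0.4,0,0,0],[0,0,0,-0.4,0,0,0],[0.085,-0.624,-0.014,0,0,0,0],[0.085,-0.624,-0.014,0,0,0,0],[0.085,-0.624,-0.014,0,0,0,0]]})

```text
t: 6.15
tool_pos: [0.5697, 0.175, 0.4907]
tcp_rot: [-3.119, -0.368, -0.001]
contact_force: [0.1, 0.8, 0.2]
width: 0.0433
grip_force: 0.0
```

>>> send_path(motion={"deltas":[[0.085,0,0,0,0,0,-0.75],[0.085,0,0,0,0,0,-0.75],[0.085,0,0,0,0,0,-0.75],[0.085,0,0,0,0,0,-0.75],[0.085,0,0,0,0,0,-0.75],[0.085,0,0,0,0,0,-0.75],[0.085,0,0,0,0,0,-0.75],[0.085,0,0,0,0,0,-0.75],[0.085,0,0,0,0,0,-0.75],[0.085,0,0,0,0,0,-0.75],[0.085,0,0,0,0,0,-0.75],[0.085,0,0,0,0,0,-0.75],[0.085,0,0,0,0,0,-0.75],[0.085,0,0,0,0,0,-0.75],[0.085,0,0,0,0,0,-0.75],[0.085,0,0,0,0,0,-0.75],[0.085,0,0,0,0,0,-0.75],[0.085,0,0,0,0,0,-0.75],[0.085,0,0,0,0,0,-0.75],[0.085,0,0,0,0,0,-0.75]]})

```text
t: 8.15
tool_pos: [0.5708, 0.1749, 0.4909]
tcp_rot: [-0.156, 3.137, 0.001]
contact_force: [1.1, 1.1, -0.5]
width: 0.0853
grip_force: 0.0
```

>>> send_path(motion={"deltas":[[0.085,0,0,0.6,0,0,-0.48],[0.085,0,0,0.6,0,0,0],[0.085,0,0,0,0,0,0],[0.085,0,0,0,0,0,0]]})

```text
t: 8.55
tool_pos: [0.5708, 0.175, 0.4313]
tcp_rot: [0.296, -3.127, -0.001]
contact_force: [-0.7, 0.2, 0.6]
width: 0.0848
grip_force: 0.0
```

```bash
python3 w.py w7; python3 w.py s7 scene
python3 -c "
import cv2,numpy as np
cv2.imwrite('pics/m4.png',np.vstack([cv2.imread('pics/w7.png'),cv2.resize(cv2.imread('pics/s7.png')[200:325,250:450],(640,400))])[:,:].copy()[:600] if 0 else np.vstack([cv2.imread('pics/w7.png'),cv2.resize(cv2.imread('pics/s7.png')[235:310,250:490],(640,200))]))"
```

```text
8.6 [0.5709 0.1754 0.4322] [-0.2963  3.1261  0.0018] [ 0.4618  0.6463 -1.2792  1.6616  0.6375  1.3217  0.8311]
8.65 [0.5709 0.1755 0.4326] [-0.2963  3.1253  0.0018] [ 0.4618  0.6458 -1.2795  1.6613  0.6376  1.3216  0.8311]
```

View pics/m4.png

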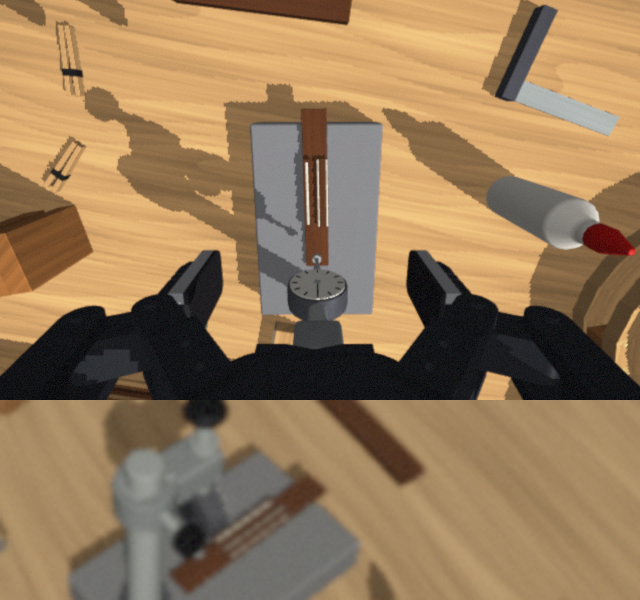

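Run:
```python
from h import *
c=dict(np.load("w7.npz"))
P=lambda u,v,z=.045:plane(c,u,v,z)[:2]
f=P(314,109);b=P(316.3,264);m1=P(314.7,156,.05);m2=P(316,228,.05)
print(f,b,np.linalg.norm(f-b),m1,m2,np.linalg.norm(m1-m2),(m1+m2)/2,P(302,120)-P(326,120))
print(np.degrees(np.arctan2(*(b-f)[[1,0]])),np.degrees(np.arctan2(*(m2-m1)[[1,0]])))
h=c["T"][:3,3];print(h)
```

```text
[0.5023 0.1613] [0.6857 0.1992] 0.18726105194366582 [0.5519 0.1716] [0.6364 0.1893] 0.08629715234976575 [0.5941 0.1804] [ 0.005 -0.026]
11.676819286044047 11.861019239273652
[0.5021 0.1613 0.4014]
```

>>> send_path(motion={"deltas":[[0.085,0,0,0.8,0,0,0],[0.085,0,0,0.8,0,0,0],[0.085,0,0,0.8,0,0,0],[0.085,0,0,0.8,0,0,0],[0.085,0,0,0.6,0,0,0],[0.085,0,0,0.2,0,0,0],[0.085,0,0,0,0,0,0],[0.085,0,0,0,0,0,0]]})

```text
t: 9.45
tool_pos: [0.5714, 0.1757, 0.233]
tcp_rot: [-0.296, 3.125, 0.002]
contact_force: [0.6, -0.0, 1.1]
width: 0.0852
grip_force: 0.0
```

```bash
python3 -c "
from station import manip
s=manip.read_state();print(s['tool_pos'],s['tcp_rot'],s['qpos'])"
```

```text
[0.57141323 0.17567523 0.23296663] [-2.96090970e-01  3.12466479e+00  1.88603009e-03] [ 0.34678021  0.8462929  -1.08412856  1.82457238  0.87634889  1.03836598
  0.66487137]
```

>>> send_path(motion={"deltas":[[0.085,0,0,0.24,0,0,0],[0.085,0,0,0.11,0,0,0],[0.04,0,0,0,0,0,0],[0.02,0,0,0,0,0,0],[0.01,0,0,0,0,0,0],[0.01,0,0,0,0,0,0],[0.01,0,0,0,0,0,0],[0.01,0,0,0,0,0,0]]}, squeeze=40)

```text
t: 10.25
tool_pos: [0.5708, 0.1752, 0.2138]
tcp_rot: [-0.297, 3.127, 0.001]
contact_force: [-0.5, 0.2, 3.3]
width: 0.0269
grip_force: 40.3
```

```bash
python3 w.py w8;python3 w.py s8 scene
python3 -c "
import cv2,numpy as np
cv2.imwrite('pics/m5.png',np.vstack([cv2.imread('pics/w8.png'),cv2.resize(cv2.imread('pics/s8.png')[235:310,250:490],(640,200))]))"
```

```text
10.3 [0.5708 0.1752 0.2138] [-0.2968  3.1267  0.0006] [ 0.3345  0.8683 -1.0622  1.8334  0.902   1.0154  0.6481]
10.35 [0.5708 0.1752 0.2138] [-0.2968  3.1266  0.0006] [ 0.3345  0.8683 -1.0622  1.8333  0.902   1.0154  0.6482]
```

View pics/m5.png

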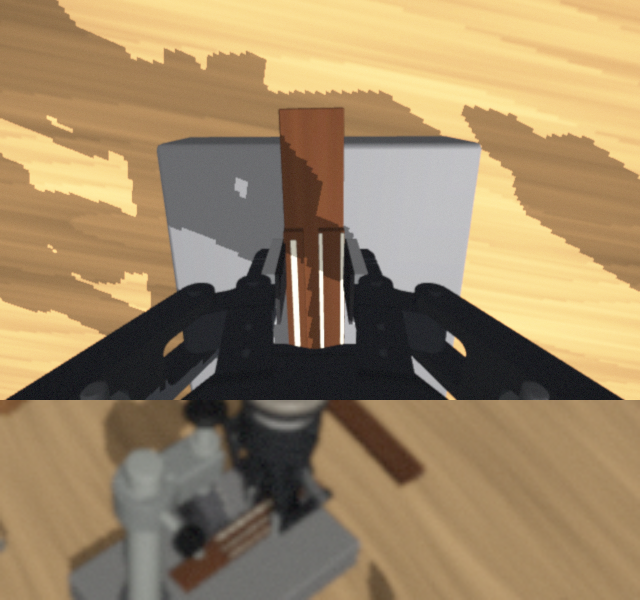

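To row units: -0.04 m is -0.8, 0.03 m is 0.6.

>>> send_path(motion={"deltas":[[0.01,0,0,-0.12,0,0,0],[0.01,0,0,-0.12,0,0,0],[0.01,0.6,0,0,0,0,0],[0.01,0.6,0,0,0,0,0],[0.01,0.6,0,0,0,0,0],[0.01,0.6,0,0,0,0,0],[0.01,0,0,-0.8,0,0,0],[0.01,0,0,-0.8,0,0,0],[0.01,0,0,-0.8,0,0,0],[0.01,0,0,-0.8,0,0,0],[0.01,0,0,-0.8,0,0,0],[0.01,0,0,0,0,0,0]]}, squeeze=60)

```text
t: 11.55
tool_pos: [0.4533, 0.1542, 0.4303]
tcp_rot: [-0.296, 3.119, 0.001]
contact_force: [0.4, 0.7, -0.9]
width: 0.0264
grip_force: 59.1
```

Create tgt.py:
```python
from h import *
from station import manip
from scipy.spatial.transform import Rotation as Ro
lens=np.array([.5113,-.3884,.3232]);th=np.radians(105.0);e=.35
h=np.array([np.cos(th),np.sin(th),0]);d=h*np.cos(e)+[0,0,-np.sin(e)];up=h*np.sin(e)+[0,0,np.cos(e)]
F=lens+.09*d;O=F+.095*d-.0025*up;P=O+.0247*d+.1738*up
R=np.c_[d,np.cross(-up,d),-up]
if __name__=="__main__":
    s=manip.read_state();R0=Ro.from_rotvec(s["tcp_rot"]).as_matrix();p=s["tool_pos"]
    print(s["t"],s["qpos"],s["width"],s["grip_force"]);print("F",F,"target",P,"now",p,"tool delta",R0.T@(P-p),"rot",Ro.from_matrix(R0.T@R).as_rotvec())
    print("world yaw now",np.degrees(np.arctan2(R0[1,0],R0[0,0])))
```

```bash
python3 tgt.py
```

```text
11.55 [ 0.6612  0.429  -1.3805  1.9228  0.465   1.1667  0.8676] 0.026412237006183326 59.05567288398743
F [ 0.4894 -0.3067  0.2923] target [ 0.4451 -0.1414  0.4122] now [0.4533 0.1542 0.4303] tool delta [ 0.0638 -0.2887  0.0176] rot [ 0.268  -0.2749  1.4802]
world yaw now -169.16354347641044
```

The manual's scale: shifts go in shares of 50 mm and turns go in units of 0.2 rad. Converting my numbers, -0.04 m is -0.8, -0.03 m is -0.6.

>>> send_path(motion={"deltas":[[0.01,-0.06,-0.6,0,0,0,0],[0.01,-0.06,-0.8,0,0,0,0],[0.01,-0.06,-0.8,0,0,0,0],[0.01,0,0,0,0,0,0]]})

```text
t: 11.95
tool_pos: [0.4835, 0.0401, 0.4237]
tcp_rot: [0.282, -3.126, 0.003]
contact_force: [-0.0, -0.2, -0.5]
width: 0.0262
grip_force: 59.1
```

```bash
python3 tgt.py|head -1
```

```text
11.95 [ 0.8794  0.4544 -1.3652  1.915   0.4853  1.1761  1.086 ] 0.026231704786474137 59.08667653799057
```

>>> send_path(motion={"deltas":[[0.01,0,0,0,0,0,0.6],[0.01,0,0,0,0,0,0.6],[0.01,0,0,0,0,0,0.6],[0.01,0,0,0,0,0,0.6],[0.01,0,0,0,0,0,0.6],[0.01,0,0,0,0,0,0.6],[0.01,0,0,0,0,0,0.6],[0.01,0,0,0,0,0,0.6],[0.01,0,0,0,0,0,0.6],[0.01,0,0,0,0,0,0.6],[0.01,0,0,0,0,0,0.6],[0.01,0,0,0,0,0,0.6],[0.01,0,0,0,0,0,0.2],[0.01,0,0,0,0,0,0]]})

```text
t: 13.35
tool_pos: [0.4818, 0.0464, 0.4247]
tcp_rot: [-1.889, -2.51, 0.002]
contact_force: [0.1, 0.6, -0.4]
width: 0.026
grip_force: 59.1
```

```bash
python3 tgt.py
```

```text
13.35 [ 0.6557  0.2814 -1.0204  1.925   0.2713  1.0833 -0.1962] 0.025972226995016945 59.10301834344864
F [ 0.4894 -0.3067  0.2923] target [ 0.4451 -0.1414  0.4122] now [0.4818 0.0464 0.4247] tool delta [-0.1703 -0.0872  0.0126] rot [ 0.0021 -0.3498  0.0185]
world yaw now 106.06076768255724
```

To row units: -0.117 rad is -0.585.

>>> send_path(motion={"deltas":[[0.01,0,0,0,0,-0.585,0.03],[0.01,0,0,0,0,-0.585,0.03],[0.01,0,0,0,0,-0.58,0.03],[0.01,0,0,0,0,0,0],[0.01,0,0,0,0,0,0]]})

```text
t: 13.85
tool_pos: [0.482, 0.0466, 0.4249]
tcp_rot: [1.732, 2.263, -0.301]
contact_force: [-0.0, -0.3, -0.9]
width: 0.026
grip_force: 59.1
```

```bash
python3 tgt.py
```

```text
13.85 [ 0.4763  0.2523 -0.9251  1.9522  0.5947  1.1718 -0.4498] 0.025951688428474014 59.06159520149231
F [ 0.4894 -0.3067  0.2923] target [ 0.4451 -0.1414  0.4122] now [0.482  0.0466 0.4249] tool delta [-0.1573 -0.0848  0.0702] rot [ 0.0028 -0.0031  0.0019]
world yaw now 105.11353540407245
```

>>> send_path(motion={"deltas":[[0.01,-0.2,-0.57,0.47,0,0,0],[0.01,-0.4,-0.57,0.47,0,0,0],[0.01,-0.6,-0.55,0.46,0,0,0],[0.01,-0.6,0,0,0,0,0],[0.01,-0.4,0,0,0,0,0],[0.01,0,0,0,0,0,0],[0.01,0,0,0,0,0,0],[0.01,0,0,0,0,0,0]]})

```text
t: 14.65
tool_pos: [0.4336, -0.0981, 0.3966]
tcp_rot: [1.732, 2.26, -0.302]
contact_force: [0.1, -0.0, -1.0]
width: 0.0261
grip_force: 59.1
```

```bash
python3 tgt.py; python3 w.py s9 scene; python3 w.py t9 top
python3 -c "
import cv2,numpy as np
r=lambda n,x,y:cv2.resize(cv2.imread('pics/'+n+'.png')[y:y+100,x:x+134],(536,400),interpolation=2)
cv2.imwrite('pics/m6.png',np.hstack([r('s9',220,40)[:,:400],r('t9',360,150)[:,:400]]))"
```

```text
14.65 [ 0.7516  0.1541 -0.8393  2.1011  0.5727  0.9494 -0.1574] 0.0261267054415065 59.13965553045273
F [ 0.4894 -0.3067  0.2923] target [ 0.4451 -0.1414  0.4122] now [ 0.4336 -0.0981  0.3966] tool delta [-0.0475 -0.0001  0.0007] rot [ 0.0034 -0.0014  0.0005]
world yaw now 105.03044824091462
14.7 [ 0.4336 -0.0979  0.3966] [ 1.7316  2.2605 -0.3018] [ 0.7511  0.1541 -0.8392  2.1012  0.5729  0.9495 -0.1574]
14.75 [ 0.4336 -0.0979  0.3966] [ 1.7313  2.2605 -0.302 ] [ 0.7509  0.1541 -0.839   2.1011  0.5732  0.9496 -0.1574]
```

View pics/m6.png

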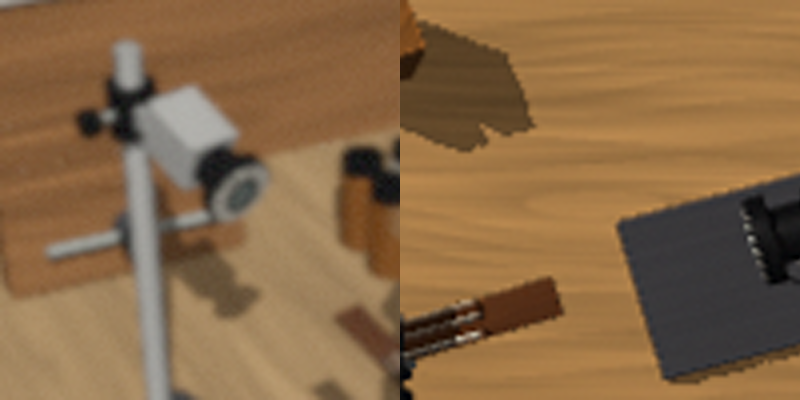

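Run:
```python
from tgt import *
S,T=dict(np.load("s9.npz")),dict(np.load("t9.npz"))
E=tri(T,(400,224.2),S,(307.5,117.8));print("end seen",E,"expected",F+.0475*d)
def pr(c,p):
    q=np.linalg.inv(c["T"])@np.r_[p,1];q=c["mtx"]@q[:3];return q[:2]/q[2]
for n,p in(("end",F+.0475*d),("end+up",F+.0475*d+.0025*up),("lens",lens),("rim top",lens+.03*up)):print(n,pr(T,p),pr(S,p))
print("height above axis, dist from lens:",(E[0]-lens)@up,(E[0]-lens)@d,(E[0]-lens)@np.cross(up,d))
```

```bash
cp pics/s9.png /tmp/; python3 -c "
import cv2
i=cv2.imread('pics/s9.png')[60:200,240:400];cv2.imwrite('pics/m7.png',cv2.resize(i,None,fx=4,fy=4,interpolation=2))"
```

```text
end seen (array([ 0.4781, -0.2623,  0.2741]), np.float64(0.003021639314276547)) expected [ 0.4779 -0.2636  0.2761]
end [400.2959 224.6637] [306.9093 116.8904]
end+up [400.16  224.638] [307.0989 116.3289]
lens [450.4664 210.5272] [279.5637  87.7555]
rim top [450.0252 209.8361] [281.2738  80.5261]
height above axis, dist from lens: -0.0014545722012372295 0.1392921303549312 -0.0005937067886206543
```

View pics/m7.png

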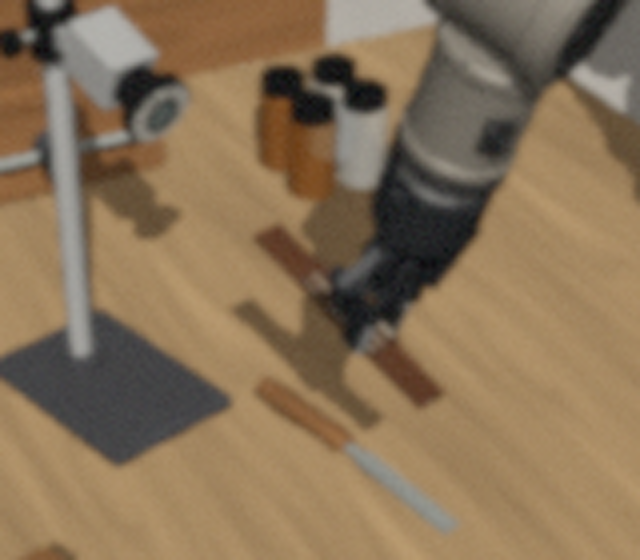

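Run:
```python
from tgt import *
S=dict(np.load("s9.npz"))
def pr(c,p):
    q=np.linalg.inv(c["T"])@np.r_[p,1];q=c["mtx"]@q[:3];return q[:2]/q[2]
for t in(0,.054,.136,.19):print(t,(pr(S,F+(.0475+t)*d+.0025*up)-[240,60])*4)
for i in(.1,.17):
    print([(pr(S,F+(.0475+.095-.0247)*d+ (x)*(d*np.cos(i)+up*np.sin(i)) )-[240,60])*4 for x in(-.12,.07)])
```

```text
0 [268.3957 225.3158]
0.054 [313.2808 273.1009]
0.136 [383.559  347.9197]
0.19 [431.2969 398.7419]
[array([224.5692, 196.0161]), array([388.7896, 347.804 ])]
[array([223.2337, 204.4299]), array([390.1446, 343.0608])]
```

To row units: -0.018 m is -0.36, -0.015 m is -0.3, -0.03 rad is -0.15.

>>> send_path(motion={"deltas":[[0.01,-0.3,0,0,0,-0.15,0],[0.01,-0.36,0,0,0,0,0],[0.01,-0.19,0,0,0,0,0],[0.01,0,0,0,0,0,0],[0.01,0,0,0,0,0,0],[0.01,0,0,0,0,0,0],[0.01,0,0,0,0,0,0],[0.01,0,0,0,0,0,0]]})

```text
t: 15.55
tool_pos: [0.4439, -0.1367, 0.4122]
tcp_rot: [1.716, 2.238, -0.327]
contact_force: [-0.3, 0.4, -0.1]
width: 0.026
grip_force: 59.1
```

```bash
python3 tgt.py; python3 w.py s10 scene; python3 w.py t10 top
python3 -c "
import cv2,numpy as np
r=lambda n,x,y:cv2.resize(cv2.imread('pics/'+n+'.png')[y:y+120,x:x+100],(400,480),interpolation=2)
cv2.imwrite('pics/m8.png',np.hstack([r('s10',260,60),r('t10',370,150)]))"
```

```text
15.55 [ 0.794   0.1574 -0.8044  2.0581  0.5985  0.9561 -0.0837] 0.02595788377798118 59.119193851947784
F [ 0.4894 -0.3067  0.2923] target [ 0.4451 -0.1414  0.4122] now [ 0.4439 -0.1367  0.4122] tool delta [-0.0045 -0.      0.0017] rot [0.0031 0.0298 0.0002]
world yaw now 105.00695434836418
15.6 [ 0.4439 -0.1368  0.4122] [ 1.7162  2.2379 -0.3265] [ 0.7941  0.1574 -0.8043  2.058   0.5986  0.9561 -0.0837]
15.65 [ 0.4439 -0.1369  0.4122] [ 1.7164  2.2376 -0.3265] [ 0.7942  0.1574 -0.8042  2.0579  0.5986  0.9561 -0.0836]
```

View pics/m8.png

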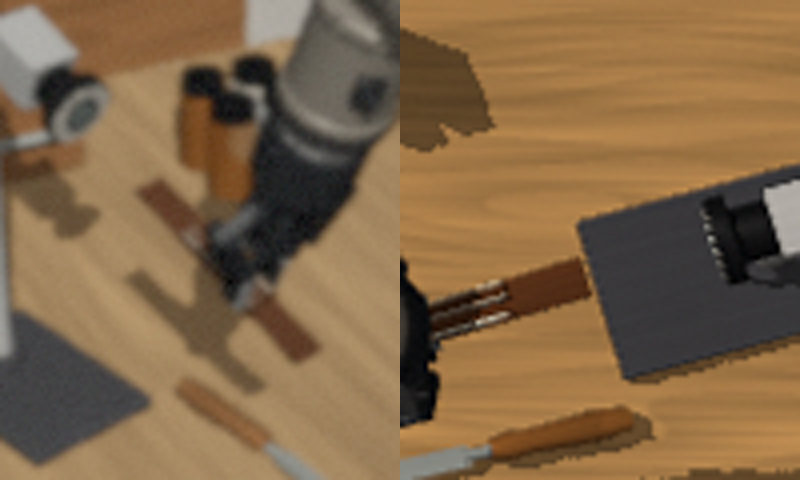

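Run:
```python
from tgt import *
S,T=dict(np.load("s10.npz")),dict(np.load("t10.npz"))
E,r=tri(T,(416.75,219.25),S,(297.6,106.3));v=E-lens;side=np.cross(up,d)
print(E,r,"F",F,"along,up,side:",v@d,v@up,v@side)
def pr(c,p):
    q=np.linalg.inv(c["T"])@np.r_[p,1];q=c["mtx"]@q[:3];return q[:2]/q[2]
for t in(0,.19):print(t,(pr(S,F+t*d)-[260,60])*4,(pr(T,F+t*d)-[370,150])*4)
```

```text
[ 0.4902 -0.3045  0.295 ] 0.0014940950908765088 F [ 0.4894 -0.3067  0.2923] along,up,side: 0.09095253756535307 0.003229430668517677 -0.0013267584139679128
0 [149.1054 186.5086] [188.8522 279.5879]
0.19 [308.2525 356.0692] [-72.0657 353.1067]
```

Run:
```python
from tgt import *
S,T=dict(np.load("scene0.npz")),dict(np.load("top0.npz"))
Q=[]
for a,b in(((155,395),(568,455)),((167,447),(617,432)),((222,378),(530,403)),((237,425),(575,385))):
    x,r=tri(T,(410+a[0]/3,165+(a[1]-300)/3),S,(225+(b[0]-400)/4,40+(b[1]-300)/4));Q.append(x);print(x,r)
m=np.mean(Q,0);v=m-lens;print(m,"behind lens",-v@d,"up",v@up,"edges",np.linalg.norm(Q[0]-Q[1]),np.linalg.norm(Q[0]-Q[2]))
post=np.array([.5445,-.519,0]);print("ahead of post",(m-post)@h)
```

```text
[ 0.5434 -0.4102  0.351 ] 0.0007294104242050859
[ 0.4977 -0.4164  0.3576] 0.001022779667658009
[ 0.5537 -0.459   0.3756] 0.0012963676539757322
[ 0.5122 -0.4674  0.3794] 0.002441114670013159
[ 0.5268 -0.4382  0.3659] behind lens 0.06362081440891014 up 0.02223674166387448 edges 0.04666291584914235 0.055686416796878496
ahead of post 0.08260397814739433
```

To row units: 0.004 m is 0.08.

>>> send_path(motion={"deltas":[[0.01,0.08,0,0,0,0,0],[0.01,0,0,0,0,0,0],[0.01,0,0,0,0,0,0],[0.01,0,0,0,0,0,0],[0.01,0,0,0,0,0,0],[0.01,0,0,0,0,0,0],[0.01,0,0,0,0,0,0],[0.01,0,0,0,0,0,0]]})

```text
t: 16.45
tool_pos: [0.443, -0.1336, 0.4108]
tcp_rot: [1.717, 2.237, -0.327]
contact_force: [-0.2, -0.9, 0.1]
width: 0.0261
grip_force: 59.1
```

```bash
python3 -c "
from station import manip
s=manip.read_state();print(s['qd'],s['grip_force']);print(manip.close_job())"
```

```text
[ 1.54776221e-03 -1.90183935e-04  1.62402693e-03 -3.76047827e-04
  5.80789495e-06 -4.73751053e-04 -1.48413075e-03] 59.120093286037445
the job is handed in; nothing more can be done
None
```

I pressed the gauge to its stop over the wing, let it spring back, then drew the bridge out; it was held steady at the lens, near end about 95 mm out by my measurement, when I handed in at 16.5 s (no verdict was returned).

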